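Bring the cart wheel's valve to the top

ROBOT

A 7-joint arm with a two-finger parallel gripper is mounted at the origin on the work surface. World frame = base frame: x ahead of the robot, y to its left, z up, the work surface at z = 0. Lengths are in m, angles in rad, forces in N, time in s.
With the tool pointing down it reaches from about 0.35 to 0.9 m from the base axis. Payload 19.9 kg.
Tool frame: the origin (TCP) lies at the very end of the fingers, on their centre line; the grasp point (between the pads) lies 19 mm behind it; y points along the fingers, x is the direction in which the jaws open and shut, and the axes are right-handed (so a half turn about y gives the same grasp; the last joint's range is limited). The gripper opens to 85 mm and grips with 20 to 120 N. Pads are 22 mm wide; open, the fingers measure 114 mm over their backs; the gripper's body (76 mm by 85 mm) begins 54 mm behind the grasp point. The pads swing forward as they close: fully open they stand 13 mm farther back than shut.
Start: joints at [-1.151, 0.417, -0.01, 1.614, 0.005, 1.111, -0.053], TCP at [0.278, 0.56, 0.195] pointing down, gripper open.
Joint ranges: [-2.81, 2.81], [-0.39, 2.02], [-1.27, 1.25], [0.06, 2.57], [-1.19, 4.33], [0.19, 2], [-2.82, 2.82]. Speed limits (rad/s): [1.89, 1.89, 2.39, 2.39, 3.01, 3.01, 3.01].

INTERFACE

Orientations are given as a rotation vector (axis times angle).
In Python, from cell import manip gives the robot as it stands. The module is installed in compiled form; this text tells all that it offers.
- The arm moves only by the tool arm_command, never from a script. Its argument "targets" is one flat list of numbers, 5 for each row, row after row: the finger opening in mm, from 0 to 85.4, then the shift along the tool's x, y, z in mm, then the turn about the tool's y in degrees. A call has 1 to 20 rows; each row shifts and turns the commanded pose from where the row before left it, along the tool's axes as they then stand; what a row does not reach is not made up. A row lasts 1/12 s, in which the tool goes at most 41.7 mm and 7.16 degrees, less where a joint would pass 70% of its speed; a pose out of reach is approached as far as the arm can. A call with a gripper value outside its range is refused whole. The fingers move at their own pace and stop on an object; "grip_force" is the grip in N (left out, the last holds). Time passes only in rows, so rows that do not move let the fingers close. It gives the time, the measured TCP pose, the force and the opening at its end, in the units of the state.
- manip.observe(): the state, without advancing time (a new reading comes with each control period).
- manip.capture(name): name is "scene" or "side" or "wrist"; returns a dict with "frame" (480x640x3 uint8, red, green, blue), "range_z" (480x640 float32, m along the optical axis (not along the pixel's ray), 0 where there is no reading), "fx", "fy", "cx", "cy" (pixels), "rvec" (rotation vector, rad) and "tvec" (3), from world to camera coordinates, as OpenCV has them. Camera axes: x right, y down, z forward; pixel columns grow to the right and rows downward; lengths in m; the calibration is good to about 2 mm. The wrist camera is an equidistant fisheye: a pixel r from the principal point sees the ray r / f radians off the axis. A picture is of the moment at which its call begins.
- manip.finish_job(): hands the job in, once; it reports no verdict.
Trained networks look in a picture, given as the dict that the camera call returned (one of the last four; its "shot" number tells which), for a name from the list of things; names that differ only in an ending like _2 or _b are one class to them, and where a whole thing is asked for, a point or a joint stands for the part that bears it (a point fixed in the world has none). Each returns a list of dicts, best first, with "score" (0 to 1); they miss things now and then, are a little off and sometimes report something else, mostly with a low value. They report only what shows in the picture. A call takes as long as a camera call.
- manip.outline_of(picture, label): "region" (480x640 bool, what is visible of it) and "bbox" ([centre column, centre row, width, height] in pixels, round what is visible of it).
- manip.mark_of(picture, label): "xy" ([column, row] in pixels: a listed point, or the origin of a listed thing).
The state is a dict: "clock": time; "joint_positions": joint angles; "qvel": joint speeds; "effort": joint torques, N m; "position": TCP position; "tool_rot": TCP orientation; "force": force on the tool from outside, world axes, zero at the start; "torque": the same for the moment, N m; "finger_gap": opening from 0.0 (shut) to 1.0 (fully open).
Only numpy, scipy, OpenCV 4.12 (cv2) and the standard library are available. Lean on these libraries where they do the work, as an engineer would, in place of code of your own. Each camera call takes 0.05 s, during which the arm holds its last target. There are 200 camera calls.

TASK

The spare hand-cart wheel on its stand is to be pumped up. Swing the brake lever fully away from the tyre, turn the wheel until its valve stem is at the very top, straight above the axle, and let it rest there; then swing the lever back so that the brake shoe lies on the tyre and the wheel keeps the valve at the top. Do not push the oil bottle, the tape roll or the wrench about.

Things in the scene. Friction and masses are not known exactly. Their poses are not given: they have to be found in the camera images.
- stand: dark steel wheel stand, fixed; origin on the table under the wheel's middle, z up. Its x is the axle's direction, pointing to the open (valve) side, away from the robot but for up to 0.3 rad of yaw; its y points to the brake lever. Base 150 x 320 x 12 mm (x -85 to 65, y -140 to 180). One upright 60 mm wide, 141 mm high, x -69 to -55 mm. The wheel's upper half is free on both sides
- hub (a point): centre of the wheel, on the axle, 120 mm above the table; its z axis turns with the wheel and points to the valve, its x is the stand's x. Wheel: black rubber tyre 200 mm in diameter, 45 mm wide, flat sidewalls 30 mm deep, grey rim. The tyre can be pinched across its sidewalls from above (fingers closing along the axle) and carried round in several strokes, or rubbed along the tread
- valve (a point): free end of the valve stem: a brass stem 10 mm thick with a black cap, sticking out of the rim on the stand's +x side only, 52 mm from the axle and parallel to it; its end is 36 mm beyond the tyre's sidewall (58 mm from the wheel's middle plane)
- brake (a joint): brake lever's angle (rad). 0: fully released, leaning out 0.52 rad from upright, away from the wheel, on its stop; about 0.73: on, leaning 0.21 rad towards the wheel, rubber shoe on the tread. Top-heavy (0.6 kg): it can balance between 0.48 and 0.57, beyond that it falls slowly to that side. 2 to 4 N at the bar moves it. It starts on; the wheel is then at least four times stiffer
- brake_bar (a point): middle of the crossbar on top of the brake lever: steel, 22 mm thick, 90 mm long, parallel to the axle, in the wheel's middle plane, 190 mm from the lever's pivot (stand's frame y 115, z 75 mm). Brake on: bar at y 75, z 261 mm in the stand's frame; released: y 210, z 240 mm. It can be pushed from either side with closed fingers, or pinched from above
- oil: white plastic bottle, 60 mm in diameter, 160 mm high, loose, standing beside the stand; origin under its middle
- tape: roll of brown tape lying flat, 100 mm in diameter, 40 mm high, loose, on the robot's side of the stand; origin under its middle
- wrench: steel wrench 180 mm long lying flat on the table beyond the stand; origin under its middle
- wheel (a joint): angle of the wheel about the stand's x (rad): 0, or any whole number of turns, is valve at the top; growing takes the top of the wheel away from the brake lever (to the stand's -y). Turns without end both ways; slightly stiff (0.12 N m, brake off), it stays where it is left. Starts with the valve low, between 1.85 and 4.43

How it is judged:
On the way, in this order (a step that is already met when the one before it is completed fails the run):
1. the brake lever is swung fully away from the tyre (value of joint brake below 0.15 rad), for 0.2 s.
2. with the brake off, the wheel rests with its valve at the top (within 0.15 rad) (angle between hub's own z axis and vertical below 0.15 rad and velocity of joint wheel between -0.1 and 0.1 rad/s and value of joint brake below 0.15 rad), for 0.3 s.
At the end, for the whole second after the job is handed in: the valve is straight above the axle within 0.15 rad (about 8.5 degrees), the wheel is at rest, and the brake lever is on with its shoe against the tyre (lever angle over 0.68 rad) (angle between hub's own z axis and vertical below 0.15 rad and value of joint brake above 0.68 rad and velocity of joint wheel between -0.1 and 0.1 rad/s); the robot touches nothing.
It fails at once if the oil bottle, the tape roll or the wrench is pushed more than 40 mm from its place (distance of any of oil, tape, wrench from where it was at the start of the episode above 0.04 m).
It also fails if it takes over 72 s, if anything falls off the work surface, if the arm or the gripper's body presses on something with over 40 N, if the wrist force passes 120 N, or if a joint passes its speed limit or range.

## Working session

There is one attempt and no reset: what is moved stays moved. The work goes in short steps, Python scripts to look and compute and a tool call to move; the robot and the scene stay as the last step left them, time stands still between calls to the robot, and variables do not carry over. Pictures are saved under pics/ and viewed, about 8 in all and at most 12, crops included, and the job is handed in when it is done.

Besides the shell and the picture viewer there is one more tool, called after "Request:" as a command line: name --argument value ..., lists and objects as JSON in quotes. arm_command: Moves the arm, as the interface text tells. Its arguments: {"type":"object","properties":{"targets":{"type":"array"},"grip_force":{"type":"number"}},"required":["targets"]}

```bash
mkdir -p pics; cat > h.py <<'E'
import numpy as np, cv2
from cell import manip
from scipy.spatial.transform import Rotation as R
def world(p,uv,z=None,rad=2):
    u,v=int(round(uv[0])),int(round(uv[1]))
    if z is None:
        w=p["range_z"][max(v-rad,0):v+rad+1,max(u-rad,0):u+rad+1]; w=w[w>0]; 
        if len(w)==0: return None
        z=np.median(w)
    c=np.array([(uv[0]-p["cx"])/p["fx"]*z,(uv[1]-p["cy"])/p["fy"]*z,z])
    return R.from_rotvec(np.ravel(p["rvec"])).inv().apply(c-np.ravel(p["tvec"]))
def cloud(p,m=None):
    z=p["range_z"]; m=(z>0) if m is None else m&(z>0)
    v,u=np.nonzero(m); z=z[v,u]
    c=np.c_[(u-p["cx"])/p["fx"]*z,(v-p["cy"])/p["fy"]*z,z]
    return R.from_rotvec(np.ravel(p["rvec"])).inv().apply(c-np.ravel(p["tvec"]))
def proj(p,P):
    return cv2.projectPoints(np.atleast_2d(np.float64(P)),np.float64(p["rvec"]),np.float64(p["tvec"]),np.array([[p["fx"],0,p["cx"]],[0,p["fy"],p["cy"]],[0,0,1.]]),None)[0][:,0]
E
python3 - <<'E'
from h import *
np.set_printoptions(precision=3,suppress=True)
s=manip.observe(); print({k:np.round(v,3) for k,v in s.items()})
im=[]
for n in("scene","side"):
    p=manip.capture(n); f=p["frame"][:,:,::-1].copy()
    print(n,"cam",-R.from_rotvec(np.ravel(p["rvec"])).inv().apply(np.ravel(p["tvec"])))
    for l in("stand","hub","valve","brake_bar","oil","tape","wrench"):
        for d in manip.mark_of(p,l)[:1]:
            print(l,round(d["score"],2),np.round(d["xy"]),world(p,d["xy"]))
            cv2.circle(f,tuple(int(x) for x in d["xy"]),4,(0,0,255),1);cv2.putText(f,l,tuple(int(x)+5 for x in d["xy"]),0,.4,(0,0,255),1)
    for l in("oil","tape","wrench","brake_bar","valve","stand","hub"):
        for d in manip.outline_of(p,l)[:1]:
            c=cloud(p,d["region"])
            print(" out",l,round(d["score"],2),np.round(d["bbox"]),np.median(c,0),np.percentile(c,3,0),np.percentile(c,97,0))
    cv2.imwrite(f"pics/{n}0.png",f)
E
```

```text
{'clock': np.float64(0.0), 'joint_positions': array([-1.152,  0.418, -0.01 ,  1.614,  0.005,  1.111, -0.053]), 'qvel': array([-0.001,  0.001, -0.   ,  0.001, -0.001,  0.   , -0.001]), 'effort': array([  0.   , -86.443,   0.679, -43.489,   0.019,   0.007,  -0.   ]), 'position': array([0.278, 0.559, 0.194]), 'tool_rot': array([-1.393, -0.863,  0.864]), 'force': array([ 0.34 , -0.618, -0.706]), 'torque': array([ 0.017, -0.014,  0.007]), 'finger_gap': np.float64(0.999)}
scene cam [ 1.117 -0.315  1.078]
stand 0.88 [284. 270.] [ 0.54  -0.11   0.041]
hub 0.8 [280. 242.] [ 0.533 -0.11   0.144]
valve 0.71 [309. 263.] [ 0.575 -0.064  0.089]
brake_bar 0.78 [311. 190.] [ 0.529 -0.034  0.27 ]
oil 0.6 [172. 305.] [ 0.519 -0.36   0.055]
tape 0.56 [230. 227.] [ 0.346 -0.17   0.001]
wrench 0.85 [304. 318.] [ 0.65  -0.115  0.006]
 out oil 0.62 [167. 290.  39.  47.] [ 0.507 -0.36   0.1  ] [ 0.481 -0.387  0.015] [ 0.519 -0.334  0.161]
 out tape 0.68 [227. 226.  43.  41.] [ 0.35  -0.177  0.037] [ 0.308 -0.218  0.002] [ 0.4   -0.127  0.044]
 out wrench 0.91 [305. 317.  72.  52.] [ 0.646 -0.114  0.007] [ 0
[... 865 characters left out ...]
0.378  0.101] [ 0.459 -0.391  0.018] [ 0.509 -0.353  0.16 ]
 out tape 0.67 [240. 382.  57.  64.] [ 0.347 -0.19   0.033] [ 0.306 -0.221  0.004] [ 0.392 -0.132  0.041]
 out wrench 0.92 [390. 325.  60.  66.] [ 0.643 -0.127  0.006] [ 0.619 -0.201 -0.001] [ 0.663 -0.034  0.009]
 out brake_bar 0.94 [310. 210.  53.  46.] [ 0.514 -0.037  0.263] [ 0.473 -0.043  0.191] [ 0.557 -0.021  0.272]
 out valve 0.73 [326. 290.  59. 122.] [ 0.502 -0.155  0.161] [ 0.493 -0.206  0.045] [ 0.535 -0.036  0.219]
 out stand 0.62 [323. 298. 118. 222.] [ 0.498 -0.151  0.041] [ 0.435 -0.243  0.009] [0.569 0.023 0.264]
 out hub 0.77 [326. 288.  55. 118.] [ 0.502 -0.158  0.163] [ 0.493 -0.206  0.052] [ 0.534 -0.039  0.219]
```

```bash
python3 - <<'E'
from h import *
np.set_printoptions(precision=3,suppress=True)
s=manip.observe(); print(R.from_rotvec(s["tool_rot"]).as_matrix())
p=manip.capture("scene"); q=manip.capture("side")
for n,c in (("scene",p),("side",q)):
    reg=max(manip.outline_of(c,"hub"),key=lambda d:d["score"])["region"]
    P=cloud(c,cv2.erode(reg.astype(np.uint8),np.ones((3,3)))>0); P=P[(P[:,2]>.03)]
    # vertical plane RANSAC in xy
    best=None; rng=np.random.default_rng(0)
    for _ in range(3000):
        a,b=P[rng.choice(len(P),2,replace=False)]; d=(b-a)[:2]; L=np.hypot(*d)
        if L<.05: continue
        nn=np.array([-d[1],d[0]])/L; nn*=np.sign(nn[0]); 
        if nn[0]<.9: continue
        k=np.abs((P[:,:2]-a[:2])@nn)<.003
        if best is None or k.sum()>best[0]: best=(k.sum(),k)
    if best is None: print(n,"none");continue
    Q=P[best[1]]; m=Q.mean(0); w,v=np.linalg.eigh(np.cov((Q-m)[:,:2].T)); nn=v[:,0]*np.sign(v[0,0])
    print(n,len(P),best[0],"yaw",np.arctan2(nn[1],nn[0]),"pt",m,"off",nn@m[:2], "zmax",P[:,2].max())
A=np.hstack([cv2.resize(cv2.imread("pics/scene0.png")[150:370,130:410],(800,600))])
cv2.imwrite("pics/a.png",A)
cv2.imwrite("pics/b.png",cv2.resize(cv2.imread("pics/side0.png")[140:480,180:480],(530,600)))
E
```

```text
[[ 0.445  0.    -0.896]
 [ 0.896 -0.     0.445]
 [-0.    -1.    -0.   ]]
scene 4528 1861 yaw 0.0003258742946605029 pt [ 0.538 -0.111  0.138] off 0.5377646141533459 zmax 0.2247312708792961
side 4235 1268 yaw -0.0004145219508987621 pt [ 0.5   -0.125  0.136] off 0.4996070099928336 zmax 0.22261909935006308
```

View pics/a.png

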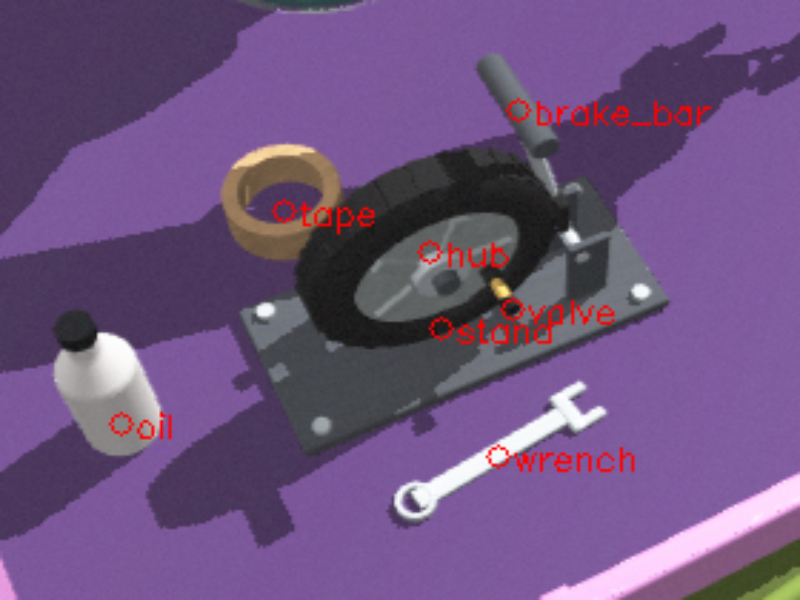

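View pics/b.png

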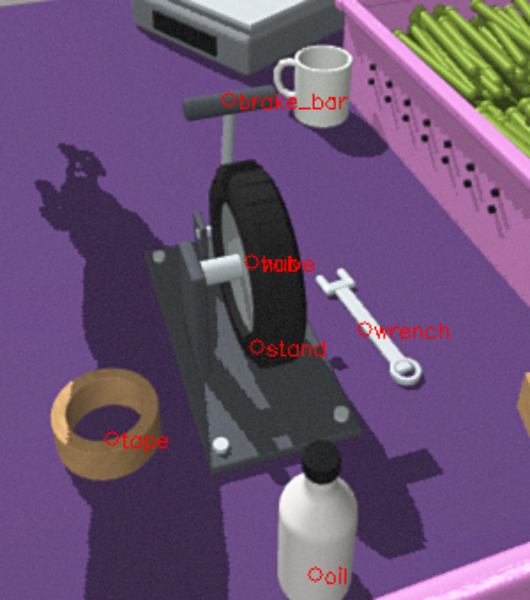

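Request:
arm_command --targets '[0, 0, -18, 0, 7.07, 0, 0, -18, 0, 7.07, 0, 0, -18, 0, 7.07, 0, 0, -18, 0, 7.07, 0, 0, -18, 0, 7.07, 0, 0, -18, 0, 7.07, 0, 0, -18, 0, 7.07, 0, 0, -18, 0, 7.07, 0, 0, -18, 0, 7.07, 0, 13, 0, -35, 0, 0, 13, 0, -35, 0, 0, 13, 0, -35, 0, 0, 13, 0, -35, 0, 0, 13, 0, -35, 0, 0, 13, 0, -35, 0, 0, 13, 0, -35, 0, 0, 13, 0, -35, 0, 0, 13, 0, -35, 0, 0, 13, 0, -35, 0, 0, 13, 0, -35, 0]' --grip_force 40

```text
clock: 3.37
position: [0.4209, 0.1729, 0.3568]
tool_rot: [-1.57, 0.0, -0.001]
force: [0.1, -0.2, 0.3]
finger_gap: -0.007
```

Request:
arm_command --targets '[0, 12, 0, -33, 0, 0, 12, 0, -33, 0, 0, 12, 0, -33, 0, 0, 12, 0, -33, 0, 0, 12, 0, -33, 0, 0, 12, 0, -33, 0, 0, 12, 0, -33, 0, 0, 12, 0, -31, 0, 0, 0, 20, 0, 0, 0, 0, 20, 0, 0, 0, 0, 20, 0, 0, 0, 0, 0, 0, 0, 0, 0, 0, 0, 0]'

```text
clock: 4.45
position: [0.5163, -0.0873, 0.2967]
tool_rot: [-1.571, 0.001, 0.0]
force: [1.1, -0.1, 1.7]
finger_gap: -0.003
```

```bash
python3 - <<'E'
from h import *
np.set_printoptions(precision=3,suppress=True)
s=manip.observe(); print(s["position"],s["force"])
p=manip.capture("side"); print([(d["score"],d["xy"],world(p,d["xy"])) for d in manip.mark_of(p,"brake_bar")[:1]])
q=manip.capture("scene"); print([(d["score"],d["xy"],world(q,d["xy"])) for d in manip.mark_of(q,"brake_bar")[:1]])
cv2.imwrite("pics/c.png",cv2.resize(np.hstack([p["frame"][100:400,180:440,::-1],q["frame"][100:400,180:440,::-1]]),None,fx=1.5,fy=1.5))
E
```

```text
[ 0.516 -0.087  0.297] [ 1.061 -0.094  1.713]
[(0.87, [308.6, 199.0], array([ 0.512, -0.04 ,  0.264]))]
[(0.82, [311.6, 190.7], array([ 0.531, -0.035,  0.272]))]
```

View pics/c.png

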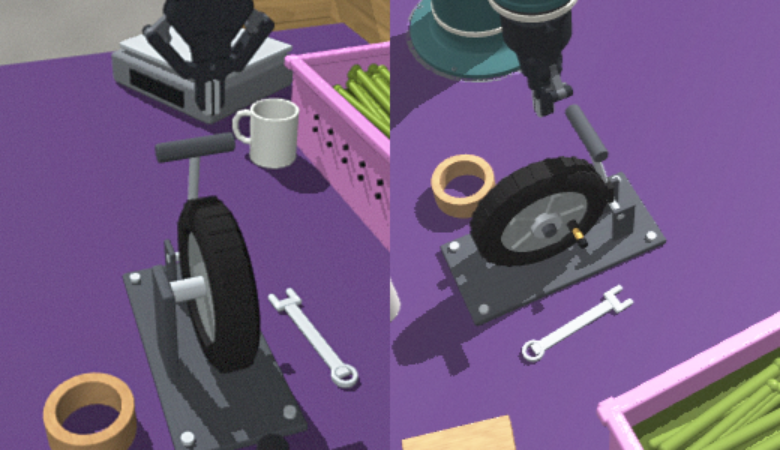

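```bash
python3 - <<'E'
from h import *
np.set_printoptions(precision=3,suppress=True)
s=manip.observe(); print(s["clock"],s["position"],s["force"])
for n in("side","scene"):
    p=manip.capture(n); print(n,proj(p,[s["position"],[.516,-.036,.261],[.516,-.111,.22]]))
    print(world(p,(320,174) if n=="side" else (285,172)))
    cv2.imwrite(f"pics/d{n}.png",p["frame"][100:300,200:420,::-1])
a=[cv2.imread(f"pics/d{n}.png") for n in("side","scene")]
cv2.imwrite("pics/d.png",cv2.resize(np.hstack(a),None,fx=1.8,fy=1.8))
E
```

```text
4.65 [ 0.517 -0.087  0.298] [-0.708 -0.001 -0.224]
side [[319.539 194.276]
 [310.417 198.876]
 [323.713 243.329]]
[ 0.515 -0.098  0.339]
scene [[282.915 186.552]
 [307.607 188.97 ]
 [273.985 215.267]]
[ 0.531 -0.086  0.354]
```

View pics/d.png

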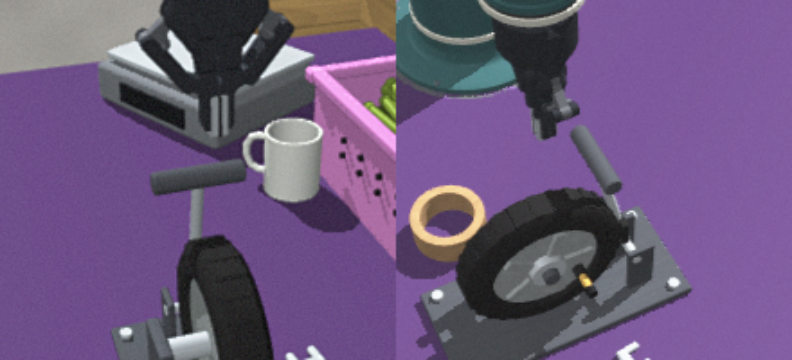

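```bash
python3 - <<'E'
from h import *
np.set_printoptions(precision=3,suppress=True)
for n in("side","scene"):
    p=manip.capture(n); c=cloud(p); k=(np.abs(c[:,0]-.516)<.05)&(np.abs(c[:,1]+.087)<.04)&(c[:,2]>.24)
    g=c[k]; g=g[np.argsort(g[:,2])]; print(n,len(g),g[:5],[ (z,((g[:,2]>z)&(g[:,2]<z+.01)).sum()) for z in np.arange(.25,.38,.01).round(2)])
    h=g[(g[:,2]<g[5,2]+.02)]; print(h.mean(0),h.min(0),h.max(0))
print(manip.observe()["joint_positions"])
E
```

```text
side 7776 [[ 0.511 -0.091  0.334]
 [ 0.511 -0.084  0.334]
 [ 0.514 -0.097  0.335]
 [ 0.515 -0.097  0.335]
 [ 0.511 -0.096  0.335]] [(np.float64(0.25), np.int64(0)), (np.float64(0.26), np.int64(0)), (np.float64(0.27), np.int64(0)), (np.float64(0.28), np.int64(0)), (np.float64(0.29), np.int64(0)), (np.float64(0.3), np.int64(0)), (np.float64(0.31), np.int64(0)), (np.float64(0.32), np.int64(0)), (np.float64(0.33), np.int64(27)), (np.float64(0.34), np.int64(114)), (np.float64(0.35), np.int64(123)), (np.float64(0.36), np.int64(122)), (np.float64(0.37), np.int64(139))]
[ 0.516 -0.096  0.347] [ 0.503 -0.101  0.334] [ 0.531 -0.082  0.356]
scene 6795 [[ 0.524 -0.096  0.334]
 [ 0.525 -0.094  0.334]
 [ 0.523 -0.096  0.336]
 [ 0.525 -0.094  0.337]
 [ 0.523 -0.098  0.337]] [(np.float64(0.25), np.int64(0)), (np.float64(0.26), np.int64(0)), (np.float64(0.27), np.int64(0)), (np.float64(0.28), np.int64(0)), (np.float64(0.29), np.int64(0)), (np.float64(0.3), np.int64(0)), (np.float64(0.31), np.int64(0)), (np.float64(0.32), np.int64(0)), (np.float64(0.33), np.int64(6)), (np.float64(0.34), np.int64(48)), (np.float64(0.35), np.int64(45)), (np.float64(0.36), np.int64(20)), (np.float64(0.37), np.int64(12))]
[ 0.527 -0.092  0.349] [ 0.512 -0.099  0.334] [ 0.534 -0.076  0.358]
[-0.569  0.185  0.782  1.75  -0.137  1.261  0.246]
```

Both cameras agree that the fingertips are at z ≈ 0.335, while the reported TCP is at z 0.297, so there is a constant-looking offset of about 37 mm along the tool. x and y agree. I'll go down in stages and check this again.

Request:
arm_command --targets '[0, 0, 20, 0, 0, 0, 0, 20, 0, 0, 0, 0, 20, 0, 0, 0, 0, 0, 0, 0]'

```text
clock: 5.18
position: [0.5151, -0.0869, 0.2339]
tool_rot: [-1.571, 0.003, 0.003]
force: [-0.6, -1.1, -0.2]
finger_gap: -0.002
```

```bash
cat >> h.py <<'E'
def tip(n="side"):
    s=manip.observe(); P=s["position"]; p=manip.capture(n); c=cloud(p)
    k=(np.abs(c[:,0]-P[0])<.02)&(np.abs(c[:,1]-P[1])<.018)&(c[:,2]>P[2]-.02)
    z=np.sort(c[k][:,2]); print(n,"rep",P,"F",s["force"],"tipz",z[:8])
    for l in("brake_bar","valve","hub"):
        for d in manip.mark_of(p,l)[:1]: print(l,round(d["score"],2),d["xy"],world(p,d["xy"]))
    return p
E
python3 - <<'E'
from h import *
np.set_printoptions(precision=3,suppress=True)
tip();tip("scene")
E
```

```text
side rep [ 0.515 -0.087  0.234] F [-0.639 -1.067 -0.195] tipz [0.214 0.214 0.214 0.214 0.214 0.214 0.214 0.214]
brake_bar 0.69 [309.0, 196.1] [ 0.513 -0.039  0.269]
hub 0.75 [322.7, 288.6] [ 0.495 -0.174  0.181]
scene rep [ 0.517 -0.087  0.238] F [0.36  0.164 0.277] tipz [0.218 0.218 0.218 0.218 0.218 0.218 0.218 0.218]
brake_bar 0.76 [311.4, 190.3] [ 0.529 -0.034  0.27 ]
valve 0.61 [312.1, 266.4] [ 0.543 -0.043  0.011]
hub 0.94 [283.1, 242.1] [ 0.535 -0.104  0.144]
```

```bash
sed -i 's/c\[:,2\]>P\[2\]-.02/c[:,2]>max(P[2]-.02,.226)/' h.py
python3 - <<'E'
from h import *
np.set_printoptions(precision=3,suppress=True)
p=tip();q=tip("scene")
cv2.imwrite("pics/e.png",cv2.resize(np.hstack([p["frame"][100:300,200:420,::-1],q["frame"][100:300,200:420,::-1]]),None,fx=1.8,fy=1.8))
E
```

```text
side rep [ 0.517 -0.087  0.237] F [ 0.53   0.287 -0.132] tipz [0.274 0.275 0.276 0.276 0.276 0.276 0.276 0.276]
brake_bar 0.74 [309.7, 196.3] [ 0.514 -0.041  0.269]
valve 0.6 [308.8, 195.7] [ 0.513 -0.038  0.269]
hub 0.83 [321.1, 287.1] [ 0.493 -0.169  0.181]
scene rep [ 0.517 -0.087  0.237] F [-0.259 -0.425 -0.34 ] tipz [0.274 0.274 0.277 0.278 0.279 0.279 0.28  0.281]
brake_bar 0.87 [308.3, 191.5] [ 0.525 -0.039  0.265]
valve 0.71 [310.2, 266.6] [ 0.543 -0.047  0.014]
```

View pics/e.png

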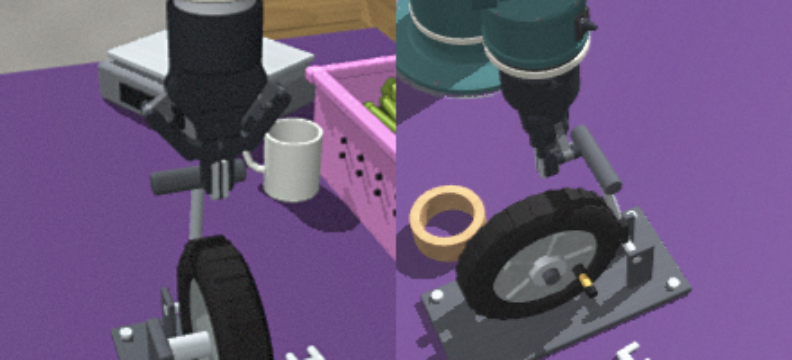

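Request:
arm_command --targets '[0, 0, 13, 0, 0, 0, 0, 13, 0, 0, 0, 0, 12, 0, 0, 0, 0, 0, 10, 0, 0, 0, 0, 10, 0, 0, 0, 0, 10, 0, 0, 0, 0, 10, 0, 0, 0, 0, 10, 0, 0, 0, 0, 10, 0, 0, 0, 0, 10, 0, 0, 0, 1, 10, 0, 0, 0, 1, 10, 0, 0, 0, 2, 10, 0, 0, 0, 2, 10, 0, 0, 0, 2, 10, 0, 0, 0, 2, 10, 0, 0, 0, 3, 10, 0, 0, 0, 3, 10, 0, 0, 0, 3, 7, 0, 0, 0, 0, 0, 0]'

```text
clock: 7.65
position: [0.5163, 0.0714, 0.1788]
tool_rot: [-1.571, -0.0, 0.002]
force: [0.4, 0.7, 0.2]
finger_gap: 0.0
```

```bash
python3 - <<'E'
from h import *
np.set_printoptions(precision=3,suppress=True)
p=tip();q=tip("scene")
E
```

```text
side rep [0.516 0.071 0.179] F [0.403 0.73  0.195] tipz [0.226 0.226 0.227 0.227 0.227 0.227 0.227 0.227]
brake_bar 0.65 [289.3, 172.7] [0.504 0.062 0.264]
hub 0.56 [323.1, 290.1] [ 0.495 -0.175  0.179]
scene rep [0.517 0.069 0.18 ] F [ 0.233  0.56  -0.038] tipz [0.226 0.227 0.227 0.227 0.227 0.228 0.228 0.228]
brake_bar 0.71 [366.7, 171.4] [0.566 0.064 0.313]
valve 0.83 [309.7, 264.0] [ 0.574 -0.063  0.083]
hub 0.87 [281.8, 241.3] [ 0.533 -0.106  0.146]
```

Request:
arm_command --targets '[0, 0, -30, 0, 0, 0, 0, -30, 0, 0, 0, 0, -30, 0, 0, 85, 0, 0, -32, 0, 85, 0, 0, -32, 0, 85, 0, 0, -32, 0, 85, 0, 0, -32, 0, 85, 0, 0, 0, 0]' --grip_force 25

```text
clock: 8.72
position: [0.5159, -0.0647, 0.2702]
tool_rot: [-1.572, 0.005, -0.007]
force: [0.6, -1.1, -0.3]
finger_gap: 0.715
```

```bash
cat >> h.py <<'E'
def valve(n="scene",xp=.574,y0=-.111):
    p=manip.capture(n); r=R.from_rotvec(np.ravel(p["rvec"])).inv(); o=-r.apply(np.ravel(p["tvec"]))
    for d in manip.mark_of(p,"valve")[:2]:
        w=r.apply([(d["xy"][0]-p["cx"])/p["fx"],(d["xy"][1]-p["cy"])/p["fy"],1]); P=o+w*(xp-o[0])/w[0]
        print("valve",round(d["score"],2),d["xy"],P,"theta(wheel)",np.arctan2(-(P[1]-y0),P[2]-.12),"r",np.hypot(P[1]-y0,P[2]-.12))
    return p
E
python3 - <<'E'
from h import *
np.set_printoptions(precision=3,suppress=True)
q=valve();p=tip("side")
print(manip.observe())
w=manip.capture("wrist")
im=np.hstack([cv2.resize(p["frame"][100:400,180:440],(390,450)),cv2.resize(q["frame"][100:400,180:440],(390,450))])
cv2.imwrite("pics/f.png",im[:,:,::-1])
print([(k,v) for k,v in w.items() if np.size(v)<4])
reg=max(manip.outline_of(p,"brake_bar"),key=lambda d:d["score"])["region"]; c=cloud(p,reg); c=c[c[:,2]>.2]; print("bar",np.percentile(c,[5,50,95],axis=0))
E
```

```text
valve 0.76 [309.3, 265.2] [ 0.574 -0.064  0.078] theta(wheel) -2.2932584651273342 r 0.06305568481363263
side rep [ 0.516 -0.06   0.27 ] F [ 0.447  0.393 -0.341] tipz [0.378 0.379 0.379 0.379 0.379 0.379 0.379 0.38 ]
brake_bar 0.63 [291.5, 173.6] [ 0.478 -0.069  0.331]
hub 0.73 [322.1, 288.7] [ 0.494 -0.173  0.181]
{'clock': 9.0167, 'joint_positions': array([-0.628,  0.202,  0.787,  1.799, -0.153,  1.203,  0.205]), 'qvel': array([-0.003, -0.   ,  0.003, -0.001,  0.001, -0.001,  0.002]), 'effort': array([  0.71 , -50.363,   7.329, -44.789,   0.037,   0.001,  -0.009]), 'position': array([ 0.517, -0.057,  0.27 ]), 'tool_rot': array([-1.571, -0.001,  0.001]), 'force': array([-0.534,  0.982,  0.129]), 'torque': array([ 0.011, -0.035,  0.058]), 'finger_gap': 0.9964450931656665}
[('fx', 371.64829954431775), ('fy', 371.64829954431775), ('cx', 321.55997882583284), ('cy', 233.67089196774404), ('rvec', array([-2.848, -0.001,  0.001])), ('tvec', array([-0.516, -0.114,  0.435])), ('shot', 19)]
bar [[0.475 0.079 0.207]
 [0.521 0.094 0.242]
 [0.554 0.101 0.25 ]]
```

View pics/f.png

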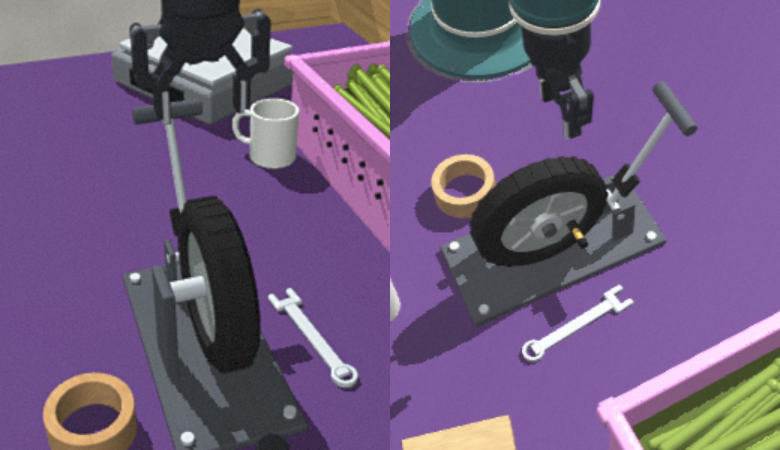

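Request:
arm_command --targets '[85, 0, 24, 0, 0, 85, 0, 24, 0, 0, 85, 0, 24, 0, 0, 85, 0, 24, 0, 0, 85, 0, 24, 0, 0, 85, 0, 23, 0, 0, 85, 0, 0, 0, 0, 20, 0, 0, 0, 0, 20, 0, 0, 0, 0, 20, 0, 0, 0, 0, 20, 0, 0, 0, 0, 20, 0, 0, 0, 0, 20, 0, 0, 0, 0]'

```text
clock: 10.2
position: [0.5151, -0.0575, 0.1275]
tool_rot: [-1.569, 0.002, 0.002]
force: [-17.9, 6.3, 15.2]
finger_gap: 0.526
```

```bash
python3 - <<'E'
from h import *
np.set_printoptions(precision=3,suppress=True)
p=manip.capture("side");q=manip.capture("scene")
s=manip.observe();print(s["clock"],s["position"],s["force"],s["finger_gap"])
im=np.hstack([cv2.resize(p["frame"][160:360,250:380],(390,600)),cv2.resize(q["frame"][120:320,220:350],(390,600))])
cv2.imwrite("pics/g.png",im[:,:,::-1])
E
```

```text
10.3 [ 0.515 -0.058  0.127] [-17.667   5.283  15.244] 0.5233493064371761
```

View pics/g.png

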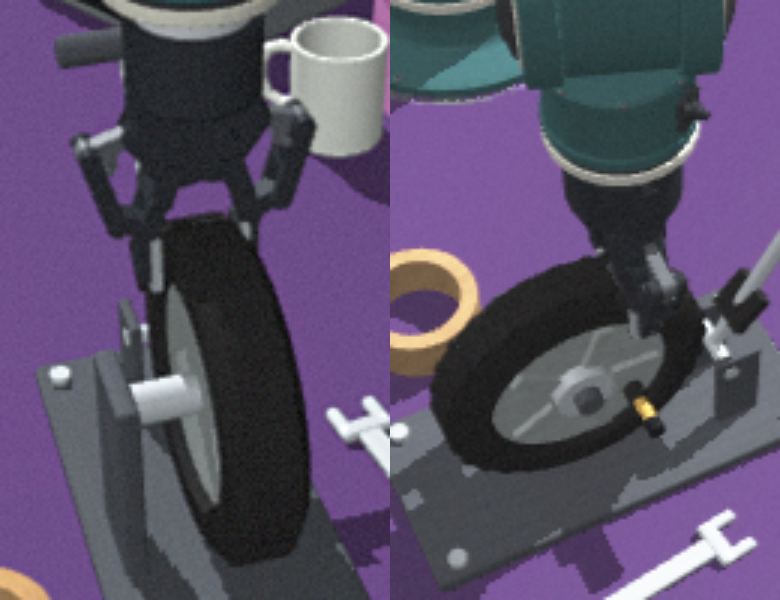

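Request:
arm_command --targets '[20, -1, -5, -7.1, 0, 20, 0, -4.3, -7.6, 0, 20, 0, -3.5, -8, 0, 20, 0, -2.6, -8.3, 0, 20, 0, -1.8, -8.5, 0, 20, 0, -1, -8.6, 0, 20, 0, -0.1, -8.7, 0, 20, 0, 0.8, -8.7, 0, 20, 0, 1.7, -8.5, 0, 20, 0, 2.4, -8.3, 0, 20, 0, 3.3, -8.1, 0, 20, 0, 4.1, -7.7, 0, 20, 0, 4.9, -7.2, 0, 20, 0, 5.6, -6.7, 0, 20, 0, 0, 0, 0, 20, 0, 0, 0, 0]'

```text
clock: 11.63
position: [0.5151, -0.1711, 0.1222]
tool_rot: [-1.571, 0.002, -0.001]
force: [-3.6, 0.6, -6.3]
finger_gap: 0.526
```

```bash
python3 - <<'E'
from h import *
np.set_printoptions(precision=3,suppress=True)
q=valve(); p=manip.capture("side")
s=manip.observe();print(s["clock"],s["position"],s["force"],s["finger_gap"])
im=np.hstack([cv2.resize(p["frame"][160:360,250:380],(390,600)),cv2.resize(q["frame"][120:320,220:350],(390,600))])
cv2.imwrite("pics/i.png",im[:,:,::-1])
E
```

```text
valve 0.56 [310.6, 251.5] [ 0.574 -0.06   0.131] theta(wheel) -1.3563301447790286 r 0.05236311689990693
11.7833 [ 0.515 -0.171  0.122] [-5.695 -0.958 -5.989] 0.5220937969153873
```

View pics/i.png

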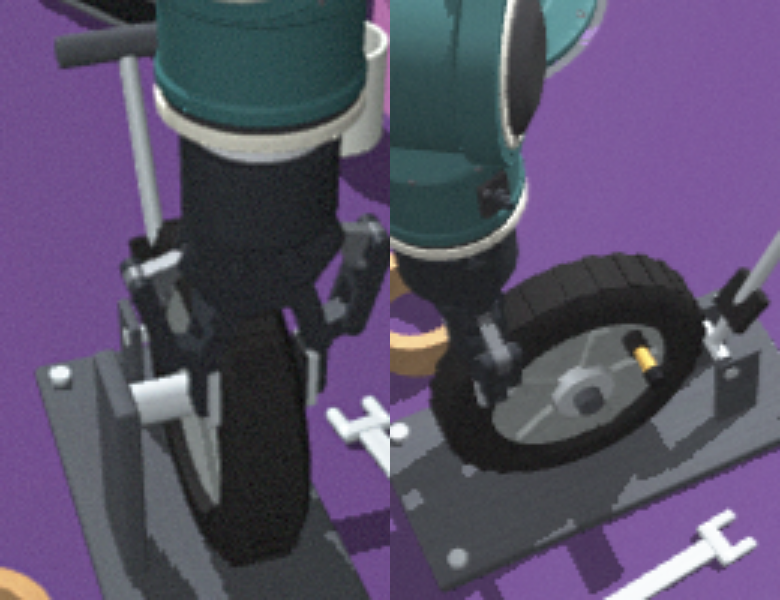

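Request:
arm_command --targets '[85, 0, 0, 0, 0, 85, 0, 0, 0, 0, 85, 0, 0, 0, 0, 85, 0, 0, 0, 0, 85, 0, -30, 0, 0, 85, 0, -30, 0, 0, 85, 0, -30, 0, 0, 85, 0, -30, 0, 0, 85, 0, 0, 27, 0, 85, 0, 0, 27, 0, 85, 0, 0, 27, 0, 85, 0, 0, 28, 0, 85, 0, 0, 0, 0]' --grip_force 40

```text
clock: 12.87
position: [0.516, -0.0559, 0.2422]
tool_rot: [-1.569, -0.004, 0.004]
force: [0.5, 0.9, -0.1]
finger_gap: 0.999
```

```bash
cat >> h.py <<'E'
from scipy.optimize import least_squares
def brass(y0=-.111):
    p=manip.capture("scene"); h=cv2.cvtColor(p["frame"],cv2.COLOR_RGB2HSV)
    m=(h[...,0]>14)&(h[...,0]<32)&(h[...,1]>120)&(h[...,2]>90)
    ctr=proj(p,[.556,y0,.12])[0]; v,u=np.indices(m.shape); m&=np.hypot(u-ctr[0],v-ctr[1])<45
    c=np.array([u[m].mean(),v[m].mean()])
    best=min((least_squares(lambda q:proj(p,[q[1],y0-.052*np.sin(q[0]),.12+.052*np.cos(q[0])])[0]-c,[t,.556]) for t in np.arange(-3,3,.5)),key=lambda r:(round(r.cost,1),abs(r.x[1]-.556)))
    print("brass n",m.sum(),c,"theta,x",best.x,"cost",best.cost,
      "theta at fixed x",[(x,least_squares(lambda q:proj(p,[x,y0-.052*np.sin(q[0]),.12+.052*np.cos(q[0])])[0]-c,[best.x[0]]).x[0]) for x in(.55,.558)])
    return p
E
python3 - <<'E'
from h import *
np.set_printoptions(precision=3,suppress=True)
brass();valve()
s=manip.observe();print(s["clock"],s["position"],s["force"],s["finger_gap"])
E
```

```text
brass n 26 [303.769 238.769] theta,x [-1.308  0.54 ] cost 0.23505583758923285 theta at fixed x [(0.55, np.float64(-1.0541350972025167)), (0.558, np.float64(-0.9050387509011869))]
valve 0.84 [309.0, 250.3] [ 0.574 -0.063  0.138] theta(wheel) -1.2021191106610853 r 0.050979286289539044
valve 0.28 [302.4, 318.9] [ 0.574 -0.087 -0.17 ] theta(wheel) -3.0594108028815867 r 0.2906401256677466
13.0167 [ 0.516 -0.061  0.242] [ 0.151 -0.02  -0.422] 0.9958619818582708
```

Request:
arm_command --targets '[85, -1, 28, 0, 0, 85, 0, 28, 0, 0, 85, 0, 28, 0, 0, 85, 0, 28, 0, 0, 20, 0, 0, 0, 0, 20, 0, 0, 0, 0, 20, 0, 0, 0, 0, 20, 0, 0, 0, 0, 20, 0, 0, 0, 0, 20, 0, -4.6, -7.4, 0, 20, 0, -3.8, -7.8, 0, 20, 0, -3, -8.2, 0, 20, 0, -2.2, -8.4, 0, 20, 0, -1.3, -8.6, 0, 20, 0, -0.4, -8.7, 0, 20, 0, 0.4, -8.7, 0, 20, 0, 1.3, -8.6, 0, 20, 0, 2.2, -8.4, 0, 20, 0, 3, -8.2, 0, 20, 0, 3.8, -7.8, 0]'

```text
clock: 14.68
position: [0.5152, -0.1514, 0.1358]
tool_rot: [-1.569, -0.002, -0.001]
force: [2.0, 9.4, -1.0]
finger_gap: 0.521
```

```bash
python3 - <<'E'
from h import *
np.set_printoptions(precision=3,suppress=True)
q=brass();valve()
s=manip.observe();print(s["clock"],s["position"],s["force"],s["finger_gap"])
f=q["frame"].copy()
P=[[x,-.111-.052*np.sin(t),.12+.052*np.cos(t)] for t in (0,) for x in (.538,.574)]
for c in proj(q,P+[[.538,-.111,.12]]): cv2.circle(f,tuple(int(round(v)) for v in c),1,(255,0,0),-1)
cv2.imwrite("pics/j.png",cv2.resize(f[140:300,210:360,::-1],None,fx=3.7,fy=3.7,interpolation=cv2.INTER_CUBIC))
E
```

```text
brass n 25 [283.28 241.44] theta,x [-0.027  0.551] cost 1.8963761777631716e-23 theta at fixed x [(0.55, np.float64(-0.02921383314431186)), (0.558, np.float64(-0.012527369274774153))]
valve 0.59 [289.3, 251.2] [ 0.574 -0.107  0.166] theta(wheel) -0.0823025886889101 r 0.046113818184011744
valve 0.55 [281.2, 243.4] [ 0.574 -0.123  0.205] theta(wheel) 0.13566898789550996 r 0.08605840586440422
14.8333 [ 0.515 -0.152  0.136] [ 5.267  1.964 -9.384] 0.5210445786771031
```

View pics/j.png

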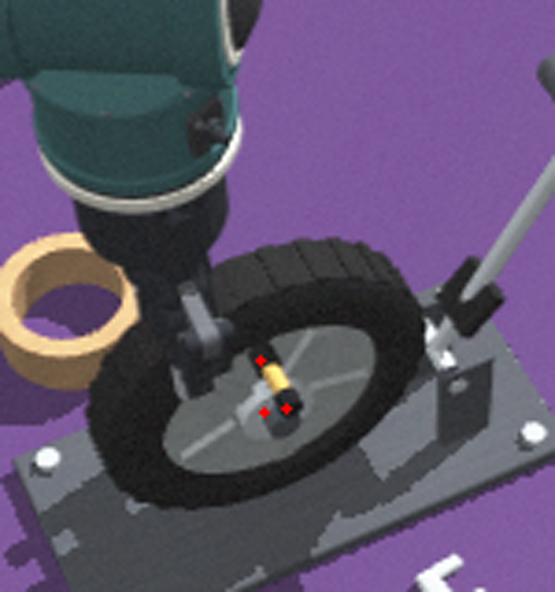

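Request:
arm_command --targets '[20, 0, 1.5, -3, 0, 20, 0, 0, 0, 0, 85, 0, 0, 0, 0, 85, 0, 0, 0, 0, 85, 0, 0, 0, 0, 85, 0, 0, 0, 0, 85, 0, 0, 0, 0, 85, 0, -20, 0, 0, 85, 0, -30, 0, 0, 85, 0, -30, 0, 0, 85, 0, -30, 0, 0, 85, 0, -30, 0, 0, 0, 0, 0, 0, 0]'

```text
clock: 15.92
position: [0.5163, -0.1562, 0.2785]
tool_rot: [-1.571, -0.004, -0.006]
force: [1.0, 0.6, 1.2]
finger_gap: 0.876
```

```bash
python3 - <<'E'
from h import *
np.set_printoptions(precision=3,suppress=True)
q=brass();valve();valve()
print([ (d["score"],d["xy"]) for d in manip.mark_of(q,"hub")[:1]], proj(q,[.516,-.111,.12]))
r=max(manip.outline_of(q,"hub"),key=lambda d:d["score"])["region"]; P=cloud(q,cv2.erode(r.astype(np.uint8),np.ones((3,3)))>0)
k=np.abs(P[:,0]-.538)<.004; Q=P[k]; print("sidewall x",np.median(Q[:,0]),"y",np.percentile(Q[:,1],[.5,99.5]),"z",np.percentile(Q[:,2],[.5,99.5]))
hb=Q[Q[:,2]>.12]; rr=least_squares(lambda c:0,[0]) if 0 else None
s=manip.observe();print(s["clock"],s["position"],s["force"],s["finger_gap"])
f=q["frame"]; cv2.imwrite("pics/k.png",cv2.resize(f[140:300,210:360,::-1],None,fx=3.7,fy=3.7,interpolation=cv2.INTER_CUBIC))
E
```

```text
brass n 23 [282.217 241.696] theta,x [0.015 0.55 ] cost 1.7327575907781953e-23 theta at fixed x [(0.55, np.float64(0.01385507553357087)), (0.558, np.float64(0.027374850879460604))]
valve 0.94 [288.0, 253.6] [ 0.574 -0.11   0.159] theta(wheel) -0.014178811598049661 r 0.03919071316127745
valve 0.7 [290.0, 250.1] [ 0.574 -0.106  0.169] theta(wheel) -0.11179289951335383 r 0.04919045099345079
[(0.91, [279.2, 246.9])] [[277.194 242.91 ]]
sidewall x 0.5381488981806923 y [-0.199 -0.014] z [0.041 0.217]
16.2667 [ 0.514 -0.155  0.272] [ 0.49   0.422 -0.251] 0.26325631513961995
```

```bash
python3 - <<'E'
from h import *
np.set_printoptions(precision=4,suppress=True)
for n in range(2):
    q=manip.capture("scene"); P=cloud(q)
    k=(np.abs(P[:,0]-.538)<.004)&(np.hypot(P[:,1]+.11,P[:,2]-.12)<.108)&(P[:,2]>.04); Q=P[k][:,1:]
    H=cv2.convexHull(np.float32(Q))[:,0]; H=H[H[:,1]>.06]
    f=least_squares(lambda c:np.hypot(H[:,0]-c[0],H[:,1]-c[1])-c[2],[-.11,.12,.1],loss="soft_l1",f_scale=.002); print("free",len(H),f.x)
    f=least_squares(lambda c:np.hypot(H[:,0]-c[0],H[:,1]-.12)-c[1],[-.11,.1],loss="soft_l1",f_scale=.002); print("z fixed",f.x)
    I=Q[(np.hypot(Q[:,0]+.109,Q[:,1]-.12)>.06)]; print("medians upper half y: outer L/R at z=.12", [np.percentile(Q[np.abs(Q[:,1]-z)<.006][:,0],[1,99]) for z in(.12,.15,.18)])
    g=q["frame"].mean(2)
from h import brass
for y in(-.107,-.111): brass(y)
E
```

```text
free 28 [-0.107   0.1245  0.0959]
z fixed [-0.107   0.0979]
medians upper half y: outer L/R at z=.12 [array([-0.1994, -0.0121]), array([-0.1974, -0.0165]), array([-0.1811, -0.029 ])]
free 27 [-0.1066  0.1243  0.0963]
z fixed [-0.1064  0.0976]
medians upper half y: outer L/R at z=.12 [array([-0.2011, -0.011 ]), array([-0.1986, -0.0162]), array([-0.1848, -0.0291])]
brass n 24 [282.25   241.6667] theta,x [0.0892 0.5503] cost 8.098130508636819e-25 theta at fixed x [(0.55, np.float64(0.08884338254654764)), (0.558, np.float64(0.09739347757377362))]
brass n 23 [282.2174 241.6957] theta,x [0.0147 0.5505] cost 1.7327575907781953e-23 theta at fixed x [(0.55, np.float64(0.01385507553357087)), (0.558, np.float64(0.027374850879460604))]
```

View pics/k.png

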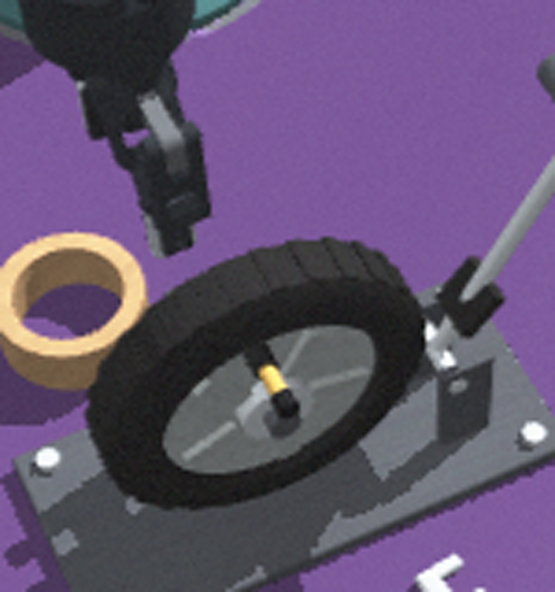

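```bash
cat >> h.py <<'E'
def wcloud(p):
    z=p["range_z"]; v,u=np.nonzero(z>0); d=z[v,u]; x=(u-p["cx"])/p["fx"]; y=(v-p["cy"])/p["fy"]; r=np.hypot(x,y)+1e-9
    k=r<1.3; x,y,r,d=x[k],y[k],r[k],d[k]; t=np.tan(r)/r
    return R.from_rotvec(np.ravel(p["rvec"])).inv().apply(np.c_[x*t*d,y*t*d,d]-np.ravel(p["tvec"])),p["frame"][v[k],u[k]]
def topfit(p):
    P,_=wcloud(p) if p["fx"]<400 and 0 else (P0 if False else wcloud(p))
    k=(np.abs(P[:,0]-.516)<.018)&(np.abs(np.hypot(P[:,1]+.109,P[:,2]-.12)-.1)<.012)&(P[:,2]>.13); T=P[k]
    f=least_squares(lambda c:np.hypot(T[:,1]-c[0],T[:,2]-c[1])-.1,[-.11,.12],loss="soft_l1",f_scale=.002)
    k=(P[:,0]>.546)&(P[:,0]<.578)&(P[:,2]>.15)&(P[:,2]<.2)&(np.abs(P[:,1]+.109)<.04); S=P[k]
    print("tread n",len(T),"y",T[:,1].min(),T[:,1].max(),"centre",f.x,"stem n",len(S),S.mean(0) if len(S) else "",S.min(0) if len(S) else "",S.max(0) if len(S) else "")
    if len(S): print("theta",np.arctan2(f.x[0]-S[:,1].mean(),.05))
E
python3 - <<'E'
from h import *
np.set_printoptions(precision=4,suppress=True)
w=manip.capture("wrist"); topfit(w); print([(d["score"],d["xy"]) for d in manip.mark_of(w,"valve")+manip.mark_of(w,"hub")])
cv2.imwrite("pics/l.png",w["frame"][:,:,::-1])
print(manip.observe()["clock"])
E
```

```text
tread n 12075 y -0.1987755616335632 -0.007923954366529028 centre [-0.1047  0.1204] stem n 540 [ 0.5601 -0.1098  0.1762] [ 0.546  -0.1164  0.1693] [ 0.5737 -0.1039  0.1798]
theta 0.10211561903400576
[(0.72, [400.9, 165.9])]
16.6167
```

View pics/l.png

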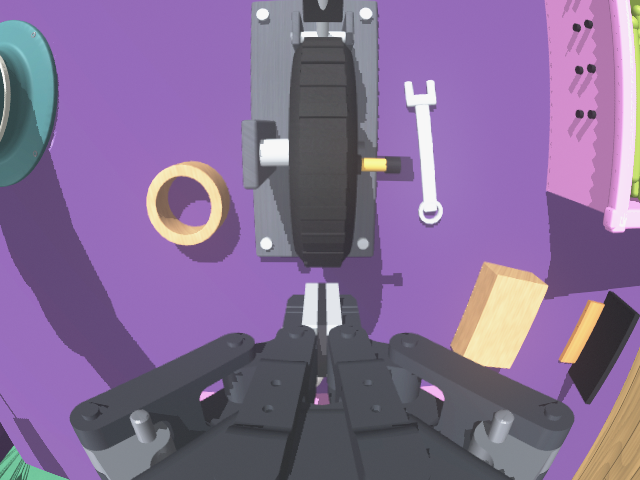

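Request:
arm_command --targets '[85, 0, 0, 4, 0, 85, 0, 0, 4, 0, 85, 0, 0, 0, 0, 85, 0, 0, 0, 0, 85, 0, 0, 0, 0, 85, 0, 34, 0, 0, 85, 0, 34, 0, 0, 85, 0, 34, 0, 0, 85, 0, 34, 0, 0, 85, 0, 0, 0, 0, 20, 0, 0, 0, 0, 20, 0, 0, 0, 0, 20, 0, 0, 0, 0, 20, 0, 0, 0, 0, 20, 0, 0, 0, 0, 20, 0, -1.7, 3.4, 0, 20, 0, -1.6, 3.4, 0, 20, 0, 0, 0, 0]'

```text
clock: 18.12
position: [0.5153, -0.1409, 0.1423]
tool_rot: [-1.572, -0.001, -0.002]
force: [-1.2, -5.4, 4.4]
finger_gap: 0.517
```

Request:
arm_command --targets '[85, 0, 0, 0, 0, 85, 0, 0, 0, 0, 85, 0, 0, 0, 0, 85, 0, 0, 0, 0, 85, 0, 0, 0, 0, 85, 0, -34, 0, 0, 85, 0, -34, 0, 0, 85, 0, -34, 0, 0, 0, 0, -34, 0, 0, 0, 0, 0, 0, 0, 0, 0, 0, 0, 0, 0, 0, 0, 0, 0, 0, 0, 0, 0, 0]'

```text
clock: 19.2
position: [0.514, -0.1401, 0.2756]
tool_rot: [-1.571, 0.002, 0.001]
force: [-0.4, -1.1, 0.0]
finger_gap: 0.29
```

```bash
python3 - <<'E'
from h import *
np.set_printoptions(precision=4,suppress=True)
w=manip.capture("wrist"); topfit(w); brass(-.107)
s=manip.observe();print(s["clock"],s["position"],s["force"],s["finger_gap"])
E
```

```text
tread n 11689 y -0.1957692411177864 -0.00737587281753576 centre [-0.1047  0.1204] stem n 527 [ 0.5605 -0.1057  0.1765] [ 0.546  -0.1126  0.1698] [ 0.5741 -0.0999  0.1808]
theta 0.01989723713215689
brass n 22 [284.     241.2273] theta,x [0.0205 0.5511] cost 1.7246796551087322e-23 theta at fixed x [(0.55, np.float64(0.018594533396409898)), (0.558, np.float64(0.032131065086412475))]
19.3 [ 0.5141 -0.1403  0.2756] [ 0.4376 -0.3993 -0.0384] 0.10733764455095504
```

Request:
arm_command --targets '[0, 0, 0, 32, 0, 0, 0, 0, 32, 0, 0, 0, 0, 32, 0, 0, 0, 0, 32, 0, 0, 0, 0, 32, 0, 0, 0, 0, 32, 0, 0, 0, 0, 32, 0, 0, 0, 0, 32, 0, 0, 0, 0, 31, 0, 0, 0, 22, 0, 0, 0, 0, 22, 0, 0, 0, 0, 22, 0, 0, 0, 0, 22, 0, 0, 0, 0, 0, 0, 0]'

```text
clock: 20.47
position: [0.5125, 0.146, 0.1845]
tool_rot: [-1.574, 0.005, 0.004]
force: [0.3, -0.1, -0.3]
finger_gap: -0.0
```

```bash
python3 - <<'E'
from h import *
np.set_printoptions(precision=3,suppress=True)
s=manip.observe();print(s["clock"],s["position"],s["force"],s["finger_gap"])
p=manip.capture("side")
reg=max(manip.outline_of(p,"brake_bar"),key=lambda d:d["score"])["region"]; c=cloud(p,reg); c=c[c[:,2]>.2]; print("bar",np.percentile(c,[5,50,95],axis=0))
E
```

```text
20.4667 [0.512 0.146 0.184] [ 0.297 -0.097 -0.279] -0.0004296124645431815
bar [[0.477 0.08  0.208]
 [0.515 0.095 0.242]
 [0.554 0.104 0.25 ]]
```

Request:
arm_command --targets '[0, 0, 0, -9, 0, 0, 0, 0, -9, 0, 0, 0, 0, -9, 0, 0, 0, 0, -9, 0, 0, 0, 0, -9, 0, 0, 0, 0, -9, 0, 0, 0, 0, -9, 0, 0, 0, 0, -9, 0, 0, 0, 0, -9, 0, 0, 0, 0, -9, 0, 0, 0, 0, -9, 0, 0, 0, 0, -9, 0, 0, 0, 0, -9, 0, 0, 0, 0, -9, 0, 0, 0, 0, -5, 0, 0, 0, 0, -5, 0, 0, 0, 0, -5, 0, 0, 0, 0, -5, 0, 0, 0, 0, 0, 0, 0, 0, 0, 0, 0]'

```text
clock: 22.23
position: [0.5146, 0.0006, 0.1885]
tool_rot: [-1.571, 0.001, -0.001]
force: [0.2, 0.4, -0.4]
finger_gap: -0.001
```

```bash
cat > chk.py <<'E'
from h import *
np.set_printoptions(precision=3,suppress=True)
s=manip.observe();print(s["clock"],s["position"],s["force"],s["finger_gap"])
for n in("side","scene"):
    p=manip.capture(n)
    reg=max(manip.outline_of(p,"brake_bar"),key=lambda d:d["score"])["region"]; c=cloud(p,reg); c=c[(c[:,2]>.24)&(np.abs(c[:,1]+.035)<.05)]; print(n,"bar",np.percentile(c,[5,50,95],axis=0))
brass(-.107); valve(y0=-.107)
E
python3 chk.py
```

```text
22.2333 [0.515 0.001 0.188] [ 0.222  0.4   -0.401] -0.0007492212926370378
side bar [[ 0.474 -0.043  0.252]
 [ 0.513 -0.039  0.265]
 [ 0.554 -0.03   0.271]]
scene bar [[ 0.479 -0.041  0.26 ]
 [ 0.523 -0.033  0.269]
 [ 0.562 -0.023  0.273]]
brass n 32 [284.531 241.062] theta,x [-0.001  0.551] cost 3.0087765819014393e-22 theta at fixed x [(0.55, np.float64(-0.0035442655185024107)), (0.558, np.float64(0.011603071473496231))]
valve 0.57 [290.4, 250.3] [ 0.574 -0.105  0.168] theta(wheel) -0.04856766105845551 r 0.04760774998259006
```

Request:
arm_command --targets '[0, 0, 0, 20, 0, 0, 0, 0, 20, 0, 0, 0, 0, 20, 0, 0, 0, -25, 10, 0, 0, 0, -30, 0, 0, 0, 0, -30, 0, 0, 0, 0, -30, 0, 0, 0, 0, -30, 0, 0, 0, 0, 0, 30, 0, 0, 0, 0, 30, 0, 0, 0, 0, 0, 0]'

```text
clock: 23.5
position: [0.5141, 0.1365, 0.3334]
tool_rot: [-1.57, -0.004, 0.005]
force: [-0.6, 0.3, -0.7]
finger_gap: -0.003
```

```bash
python3 chk.py; python3 - <<'E'
from h import *
p=manip.capture("side");q=manip.capture("scene"); topfit(manip.capture("wrist"))
im=np.hstack([cv2.resize(p["frame"][160:480,220:420],(375,600)),cv2.resize(q["frame"][140:340,140:280],(420,600)) if 0 else cv2.resize(q["frame"][140:340,220:360],(420,600))])
cv2.imwrite("pics/m.png",im[:,:,::-1])
for l in("oil","tape","wrench"): print(l,[np.round(d["bbox"]) for d in manip.outline_of(q,l)[:1]],[np.round(d["bbox"]) for d in manip.outline_of(p,l)[:1]])
E
```

```text
23.5 [0.514 0.137 0.333] [-0.612  0.338 -0.742] -0.0029371443492944463
side bar [[ 0.474 -0.043  0.252]
 [ 0.514 -0.039  0.266]
 [ 0.555 -0.029  0.271]]
scene bar [[ 0.479 -0.041  0.261]
 [ 0.523 -0.033  0.269]
 [ 0.561 -0.023  0.273]]
brass n 33 [284.545 241.182] theta,x [0.001 0.551] cost 1.4083274994533811e-22 theta at fixed x [(0.55, np.float64(-0.002252551911443073)), (0.558, np.float64(0.012843193210278877))]
valve 0.97 [291.4, 250.6] [ 0.574 -0.103  0.165] theta(wheel) -0.09788282220057525 r 0.0451531909987447
tread n 1 y -0.05467786289500937 -0.05467786289500937 centre [-0.10899666  0.12155087] stem n 0   
oil [array([169., 288.,  40.,  50.])] [array([358., 435.,  42.,  90.])]
tape [array([228., 226.,  41.,  46.])] [array([240., 380.,  61.,  63.])]
wrench [array([306., 317.,  68.,  50.])] [array([388., 327.,  62.,  69.])]
```

View pics/m.png

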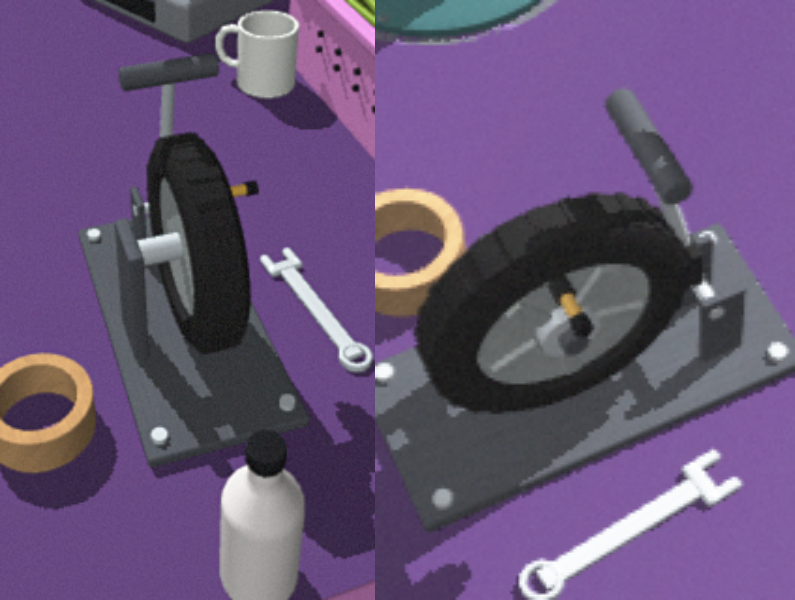

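```bash
python3 - <<'E'
from h import *
np.set_printoptions(precision=3,suppress=True)
p=manip.capture("side"); print([(t,proj(p,[[.574,-.107-.052*np.sin(t),.12+.052*np.cos(t)],[.54,-.107-.052*np.sin(t),.12+.052*np.cos(t)]]).ravel()) for t in(-.15,0,.15)])
c=cloud(p); k=(c[:,0]>.556)&(c[:,0]<.58)&(np.abs(c[:,1]+.11)<.04)&(c[:,2]>.155)&(c[:,2]<.19); S=c[k]; print(len(S),S.mean(0),S.min(0),S.max(0))
q=manip.capture("scene"); print([(t,proj(q,[.574,-.107-.052*np.sin(t),.12+.052*np.cos(t)]).ravel()) for t in(-.15,0,.15)])
print(manip.observe()["clock"]); manip.finish_job()
E
```

```text
[(-0.15, array([354.073, 256.39 , 335.322, 260.08 ])), (0, array([355.656, 258.753, 336.771, 262.496])), (0.15, array([357.242, 261.697, 338.236, 265.498]))]
77 [ 0.566 -0.111  0.175] [ 0.556 -0.116  0.166] [ 0.574 -0.103  0.179]
[(-0.15, array([292.779, 248.236])), (0, array([289.259, 249.547])), (0.15, array([285.752, 251.176]))]
24.4
the job is handed in; nothing more can be done
```

I carried out the whole sequence and handed the job in at 24.4 s of the 72 s allowed; no verdict is reported.

- **Brake off:** I pushed the brake lever with closed fingers until the bar read y ≈ 0.10, z ≈ 0.24, which is its fully released position.
- **Wheel:** I pinched the tyre and carried it round in two strokes. A small nudge overshot by about 0.08 rad, so I made a third pinch to turn it back.
- **Brake on:** I pushed the lever back, and the bar returned to the position it had at the start. The arm then backed off, with no contact force measured.

**Last checks**
- **Valve angle:** The brass stem in the scene picture gives about 0.00 rad from the top. The cap's position in both final pictures fits within about 0.05 rad.
- **Loose things:** The oil bottle, tape roll and wrench show no visible movement in either view.

**What disagreed**
- **TCP height:** Both cameras saw the fingertips 37 mm higher than the reported TCP. I allowed for this in every move.
- **Hub position:** Estimates of the hub's y ranged from −0.105 to −0.111 m. That leaves up to about 0.07 rad of doubt in the valve angle.
- **Valve network:** In the last check its mark gave −0.10 rad, at a radius 7 mm too small. That is still inside the 0.15 rad limit.
- **Final wrist check:** It saw too little of the wheel to measure anything.

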